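Fold the lens panel and shut the viewer case

ROBOT

A 6-joint arm with a two-finger parallel gripper is mounted at the origin on the work surface. World frame = base frame: x ahead of the robot, y to its left, z up, the work surface at z = 0. Lengths are in m, angles in degrees, forces in N, time in s.
With the tool pointing down it reaches from about 0.325 to 0.875 m from the base axis. Payload 4.4 kg.
Tool frame: the origin (TCP) lies between the finger pads; the fingertips stand 8 mm ahead of it and the grasp point (between the pads) lies 11 mm behind it; z points along the fingers, y is the line along which they close (so a half turn about z gives the same grasp; the last joint's range is limited). The gripper opens to 85 mm and grips with 20 to 120 N. Pads are 22 mm wide; open, the fingers measure 114 mm over their backs; the gripper's body (76 mm by 85 mm) begins 54 mm behind the grasp point. The pads swing forward as they close: fully open they stand 13 mm farther back than shut.
Start: joints at [55.892, 11.837, 88.321, -0, 79.842, -8.623], TCP at [0.247, 0.519, 0.239] pointing down, gripper open.
Joint ranges: [-156.59, 156.59], [-49.26, 127.26], [12.9, 141.05], [-63.56, 243.56], [4.71, 150.69], [-161.64, 161.64]. Speed limits (degrees/s): [159.86, 159.86, 180, 180, 180, 180].

INTERFACE

Orientations are given as a 3x3 rotation matrix whose columns are the frame's x, y, z axes.
In Python, from station import ctrl gives the robot as it stands.
- The arm moves only by the tool play_rows, never from a script. Its argument "series" is a list that holds one entry, the list of rows, each a list of 5 numbers: the closure, from -1 (fully open) to 1 (shut), so that 0 is half open, then the shift along the tool's x, y, z in cm, then the turn about the tool's z in degrees. A call has exactly 10 rows; each row shifts and turns the commanded pose from where the row before left it, along the tool's axes as they then stand; what a row does not reach is not made up. A row lasts 1/8 s, in which the tool goes at most 62.5 mm and 10.7 degrees, less where a joint would pass 70% of its speed; a pose out of reach is approached as far as the arm can. A call with a gripper value outside its range is refused whole. The fingers move at their own pace and stop on an object; "newtons" is the grip in N (left out, the last holds). Time passes only in rows, so rows that do not move let the fingers close, or fill a call up. It gives the time, the measured TCP pose, the force, the opening and the grip force at its end, in the units of the state.
- ctrl.get_state(): the state, without advancing time (a new reading comes with each control period).
- ctrl.grab_frame(name): name is "scene" or "side" or "wrist"; returns the picture (480x640x3 uint8, red, green, blue); there is no depth.
- ctrl.get_calibration(name): a dict with "camera_matrix" (3x3 intrinsics, pixels), "extrinsics" (4x4, takes a point from camera to world coordinates). Camera axes: x right, y up, looking along -z (the intrinsics and any distortion apply to the point x, -y, -z); pixel columns grow to the right and rows downward; lengths in m; the calibration is good to about 2 mm. A picture is of the moment at which its call begins: read the wrist's pose just before it. get_calibration takes no time and is no camera call; for the wrist camera it gives the pose at the moment of the call.
- ctrl.hand_in(): hands the job in; it is judged then, once.
The state is a dict: "time_s": time; "joints": joint angles; "qd": joint speeds; "effort": joint torques, N m; "tool_pos": TCP position; "orientation": TCP orientation; "ft_force": force on the tool from outside, world axes, zero at the start; "ft_torque": the same for the moment, N m; "width": opening from 0.0 (shut) to 1.0 (fully open); "finger_force": force on a finger pad.
Only numpy, scipy, OpenCV 4.12 (cv2) and the standard library are available. Lean on these libraries where they do the work, as an engineer would, in place of code of your own. Each camera call takes 0.05 s, during which the arm holds its last target. There are 200 camera calls.

TASK

Put the plywood viewer case away: first push the upright lens panel over until it lies flat down inside the case, then push the standing cover over and press it fully shut, without slamming it. Do it with the fingertips or the outside of the fingers only; grip and lift nothing, and leave the loose things on the bench and in the case where they are.

Things in the scene. Friction and masses are not known exactly. Their poses are not given: they have to be found in the camera images.
- case: open plywood viewer case fixed to the bench, 220 mm along its x, 210 mm along its y, rim 90 mm above the bench, walls and floor 9 mm thick. Origin at the centre of its underside, z up. Its -y side (the robot's right) carries the cover's hinge, its +y side the lens panel's hinge; both hinges run along its x axis.
- panel (a joint): lens panel angle in rad: 0 = folded flat inside the case (its stop, resting on two cleats), about 1.57 = upright. Its free edge swings from upright towards the case's -y as it folds. A stiff hinge (0.13 N m of friction) holds it wherever it is left.
- panel_hinge (a point): middle of the lens panel's hinge line, in mid thickness: at (0, 85, 52) mm in the case's frame
- panel_edge (a point): middle of the free edge of the lens panel, in mid thickness. The panel is a 9 mm thick wooden board, 186 mm along the hinge and 105 mm from hinge to free edge, with a round brass-rimmed glass lens set flush in it. Upright, it stands with its foot inside the case and its top about 157 mm above the bench.
- cover (a joint): cover angle in rad: 0 = shut flat on the rim (its stop), 1.57 = standing upright, more = leaning outwards. A stiff hinge (0.4 N m of friction) holds it wherever it is left, so it does not fall shut by itself. It cannot shut while the lens panel stands up.
- cover_hinge (a point): middle of the cover's hinge line, on the case's -y rim: at (0, -105, 90) mm in the case's frame
- cover_edge (a point): middle of the free edge of the cover, on its outer face (the face that is on top when shut). The cover is a plain plywood board 9 mm thick, 220 mm along the hinge, 210 mm from hinge to free edge; its inner face passes through the hinge line and the outer face lies 9 mm from it.
- lens_ring: not to be disturbed: a small brass lens ring lying loose on the floor of the case beside the panel, 48 mm across, 14 mm high; origin at the centre of its underside
- knob_handle: not to be disturbed: a turned wooden ball-topped handle standing on its 48 mm foot on the bench close by the case's left (+y) side, 90 mm tall; origin at the centre of its underside
- varnish: not to be disturbed: a small amber glass jar with a steel cap, 64 mm across, 75 mm tall, left of the case; origin at the centre of its underside
- sanding_block: not to be disturbed: a cork sanding block 65 x 110 x 32 mm beyond the case; origin at the centre of its underside
- screwdriver: not to be disturbed: a screwdriver lying on the bench to the right of the case, lying along its side; origin on its axis
- glue: not to be disturbed: a yellow glue bottle with an orange cap, 56 mm across, 150 mm tall, beyond the case; origin at the centre of its underside
- wood_ring: not to be disturbed: a plywood ring 68 mm across, 18 mm high, lying on the bench close by the case's right (-y) side, under the leaning cover; origin at the centre of its underside

How it is judged:
By the outcome, as a careful person would: the job done as asked, in the order asked, and still so for the second after the job is handed in, with the robot touching nothing.
It also fails if it takes over 58 s, if anything falls off the work surface, if the arm or the gripper's body presses on something with over 40 N, if the wrist force passes 120 N, or if a joint passes its speed limit or range.

## Working session

There is one attempt and no reset: what is moved stays moved. The work goes in short steps, Python scripts to look and compute and a tool call to move; the robot and the scene stay as the last step left them, time stands still between calls to the robot, and variables do not carry over. Pictures are saved under pics/ and viewed, at most 10 in all, crops included, and the job is handed in when it is done.

Besides the shell and the picture viewer there is one more tool, called after ">>>" by a JSON object that holds its "name" and its "arguments". play_rows: Moves the arm, as the interface text tells. Its arguments: {"type":"object","properties":{"series":{"type":"array","items":{"type":"array","items":{"type":"array","items":{"type":"number"}}}},"newtons":{"type":"number"}},"required":["series"]}

```bash
ls; mkdir -p pics; cat > h.py <<'E'
import numpy as np, cv2
from station import ctrl
def cam(n):
    c=ctrl.get_calibration(n); return np.array(c["camera_matrix"]),np.array(c["extrinsics"]),c
def ray(n,u,v):
    K,T,_=cam(n); d=np.linalg.inv(K)@[u,v,1]; d=T[:3,:3]@[d[0],-d[1],-d[2]]
    return T[:3,3],d/np.linalg.norm(d)
def onz(n,u,v,z):
    o,d=ray(n,u,v); return o+d*(z-o[2])/d[2]
def proj(n,P):
    K,T,_=cam(n); p=np.linalg.inv(T)@[*P,1]; q=K@[p[0],-p[1],-p[2]]; return q[:2]/q[2]
def tri(obs):
    A=np.zeros((3,3));b=np.zeros(3)
    for n,u,v in obs:
        o,d=ray(n,u,v);M=np.eye(3)-np.outer(d,d);A+=M;b+=M@o
    return np.linalg.solve(A,b)
def snap(n,f):
    im=ctrl.grab_frame(n); cv2.imwrite(f"pics/{f}.png",cv2.cvtColor(im,cv2.COLOR_RGB2BGR)); return im
E
python3 - <<'E'
from h import *
for n in("scene","side"): snap(n,n+"0"); print(n,cam(n)[2])
s=ctrl.get_state();print(s["orientation"],s["tool_pos"],s["time_s"])
E
```

```text
pics
scene {'camera_matrix': array([[454.79829978,   0.        , 319.9992828 ],
       [  0.        , 454.79829978, 239.72183598],
       [  0.        ,   0.        ,   1.        ]]), 'extrinsics': array([[ 0.82734207, -0.46630663,  0.31315047,  0.84288383],
       [ 0.56155488,  0.67405939, -0.47989587, -0.30752814],
       [ 0.01269661,  0.57288922,  0.81953446,  0.72425066],
       [ 0.        ,  0.        ,  0.        ,  1.        ]])}
side {'camera_matrix': array([[440.39916307,   0.        , 314.68076608],
       [  0.        , 440.39916307, 241.45250517],
       [  0.        ,   0.        ,   1.        ]]), 'extrinsics': array([[ 0.78869134,  0.4255333 , -0.44371993,  0.23390802],
       [-0.61466257,  0.53113105, -0.58317213, -0.41789581],
       [-0.01248573,  0.73268085,  0.68045785,  0.64837294],
       [ 0.        ,  0.        ,  0.        ,  1.        ]])}
[[-9.02706753e-01  4.30254807e-01 -1.14853096e-03]
 [ 4.30256242e-01  9.02705138e-01 -1.73226460e-03]
 [ 2.91469633e-04 -2.05788956e-03 -9.99997840e-01]] [0.24705316 0.51849839 0.2382263 ] 0.1
```

View pics/scene0.png

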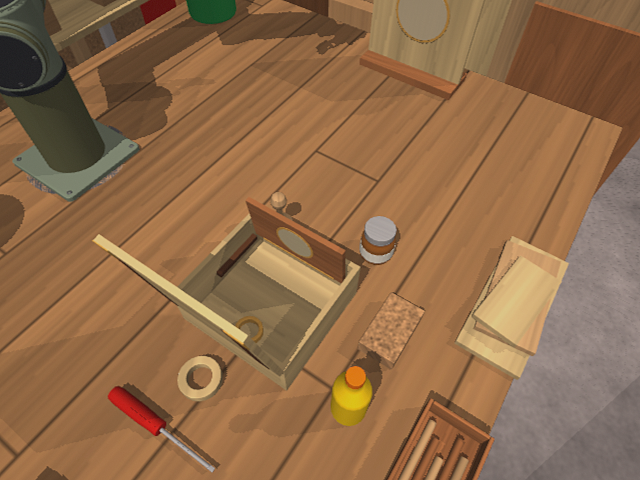

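View pics/side0.png

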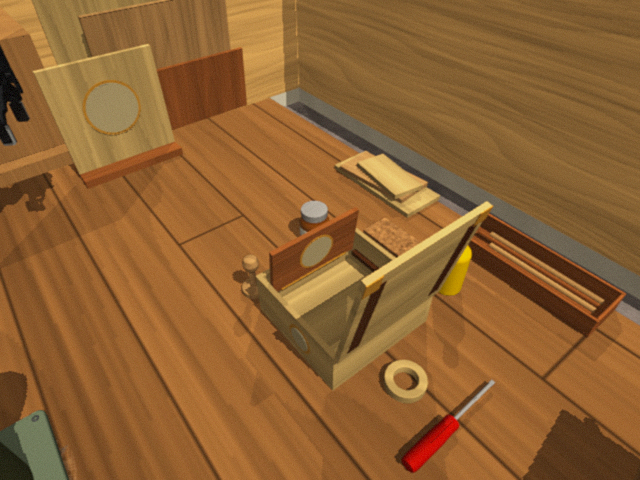

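The scene view shows the panel standing from about (248,201) to (345,257) and the cover's edge from (95,237) to (246,340). The side view has the panel top at (271,252)-(357,212) and the cover edge at (365,285)-(490,206). I'll zoom in for the corners.

```bash
python3 - <<'E'
import cv2
a=cv2.imread("pics/scene0.png")[185:395,85:365]; b=cv2.imread("pics/side0.png")[195:405,230:510]
cv2.imwrite("pics/za.png",cv2.resize(a,None,fx=2.857,fy=2.857,interpolation=2)[:600,:800]);cv2.imwrite("pics/zb.png",cv2.resize(b,None,fx=2.857,fy=2.857,interpolation=2)[:600,:800])
E
```

```text
(no output)
```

View pics/za.png

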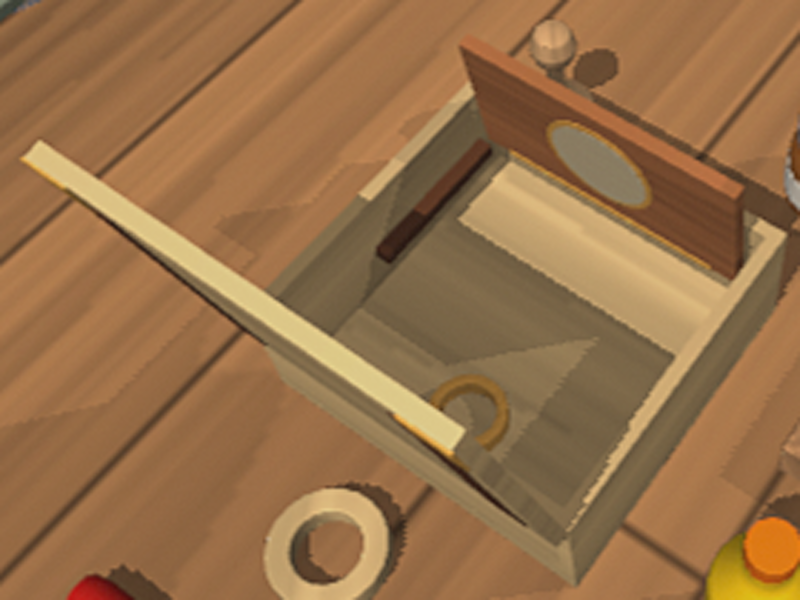

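View pics/zb.png

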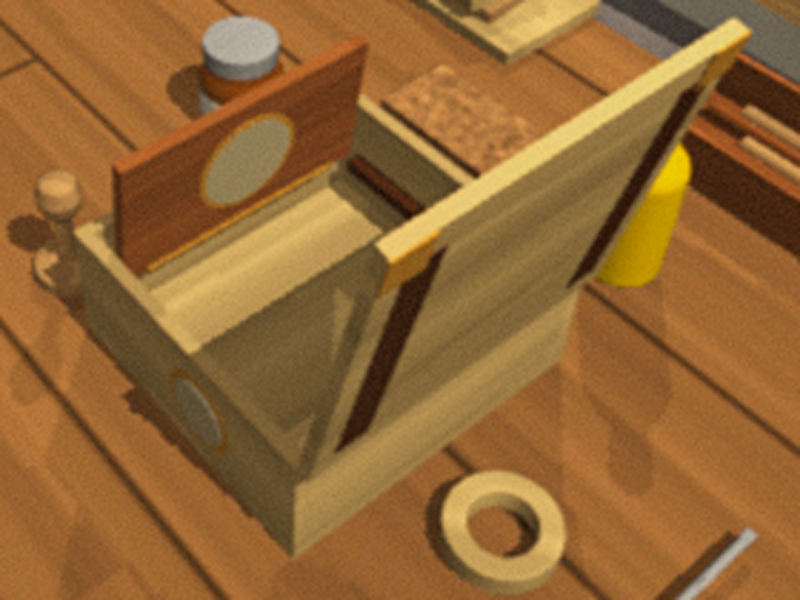

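The crops give the rim, panel and cover corners clearly enough to compute from.

```bash
python3 - <<'E'
from h import *
S=lambda x,y:("scene",85+x/2.857,185+y/2.857)
D=lambda x,y:("side",230+x/2.857,195+y/2.857)
np.set_printoptions(precision=4,suppress=True)
for k,o,z in [("rim+x+y",S(785,232),.09),("rim-x+y",S(468,88),.09),("rim+x-y",S(570,545),.09),("bot+x-y",S(575,583),0),("rim-x-y s",D(297,483),.09),("bot-x-y s",D(295,553),0),("rim-x+y s",D(75,228),.09),("rim+x-y s",D(575,292),.09)]: print(k,onz(*o,z))
print("panel -x",tri([S(462,38),D(115,166)]),"+x",tri([S(742,188),D(367,40)]))
print("cover in -x",tri([S(38,140),D(378,245)]),"+x",tri([S(467,432),D(738,20)]))
print("cover out -x",tri([S(22,158),D(388,262)]),"+x",tri([S(455,450),D(750,32)]))
for k,o,z in [("ring",S(475,412),.007+.009),("knobtop",S(552,42),.08),("knob s",D(58,195),.08),("varn s",D(240,48),.075),("woodring",S(327,545),.018),("glue",S(772,545),.15)]: print(k,onz(*o,z))
print(ctrl.get_state()["joints"])
E
```

```text
rim+x+y [0.6838 0.0571 0.09  ]
rim-x+y [0.4685 0.035  0.09  ]
rim+x-y [ 0.6905 -0.1576  0.09  ]
bot+x-y [ 0.6839 -0.1518 -0.    ]
rim-x-y s [ 0.4609 -0.1602  0.09  ]
bot-x-y s [ 0.4684 -0.1519  0.    ]
rim-x+y s [0.4672 0.057  0.09  ]
rim+x-y s [ 0.6644 -0.1639  0.09  ]
panel -x [0.4821 0.0254 0.157 ] +x [0.6688 0.0261 0.1561]
cover in -x [ 0.4654 -0.1959  0.2961] +x [ 0.6864 -0.1953  0.2948]
cover out -x [ 0.4643 -0.2039  0.2934] +x [ 0.6863 -0.2023  0.2924]
ring [ 0.5802 -0.1086  0.016 ]
knobtop [0.4831 0.1003 0.08  ]
knob s [0.4783 0.0963 0.08  ]
varn s [0.662  0.1453 0.075 ]
woodring [ 0.5638 -0.2156  0.018 ]
glue [ 0.7793 -0.1209  0.15  ]
[55.8921 11.8826 88.3946 -0.0012 79.8419 -8.6239]
```

>>> {"name": "play_rows", "arguments": {"series": [[[1, 0, 0, -2, -8.5], [1, 0, 0, -2, -8.5], [1, 0, 0, -2, -8.5], [1, -3.3, -3.8, 0, 0], [1, -3.3, -3.8, 0, 0], [1, -3.3, -3.8, 0, 0], [1, -3.3, -3.8, 0, 0], [1, -3.3, -3.8, 0, 0], [1, -3.3, -3.8, 0, 0], [1, -3.3, -3.8, 0, 0]]]}}

```text
time_s: 1.35
tool_pos: [0.4791, 0.2517, 0.2988]
orientation: [[-1.0, -0.0, -0.001], [-0.0, 1.0, -0.0], [0.001, -0.0, -1.0]]
ft_force: [-0.2, 0.9, -0.0]
width: 0.002
finger_force: 0.0
```

>>> {"name": "play_rows", "arguments": {"series": [[[1, -4.0, -4.5, 0, 0], [1, -4.0, -4.5, 0, 0], [1, -4.0, -4.5, 0, 0], [1, -3.7, -3.7, 0, 0], [1, 0, 0, 0, 0], [1, 0, 0, 3, 0], [1, 0, 0, 3, 0], [1, 0, 0, 2, 0], [1, 0, 0, 0, 0], [1, 0, 0, 0, 0]]]}}

```text
time_s: 2.6
tool_pos: [0.6361, 0.0815, 0.2206]
orientation: [[-1.0, -0.001, 0.002], [-0.001, 1.0, 0.0], [-0.002, 0.0, -1.0]]
ft_force: [0.1, -0.8, -0.5]
width: 0.002
finger_force: 0.0
```

```bash
python3 - <<'E'
from h import *
s=ctrl.get_state()
for k in("time_s","tool_pos","orientation","ft_force","width","joints"):print(k,np.round(s[k],4))
snap("wrist","w1"); snap("side","s1")
a=cv2.imread("pics/w1.png");b=cv2.imread("pics/s1.png")
cv2.imwrite("pics/c1.png",np.hstack([cv2.resize(a,(400,300)),cv2.resize(b[100:400,160:560],(400,300))]))
E
```

```text
time_s 2.6
tool_pos [0.6361 0.0815 0.2206]
orientation [[-1.e+00 -8.e-04  2.e-03]
 [-8.e-04  1.e+00  1.e-04]
 [-2.e-03  0.e+00 -1.e+00]]
ft_force [ 0.1002 -0.7738 -0.5437]
width 0.0015
joints [-4.22900e-01  2.05241e+01  7.95741e+01  3.90000e-03  7.97870e+01
 -9.04665e+01]
```

View pics/c1.png

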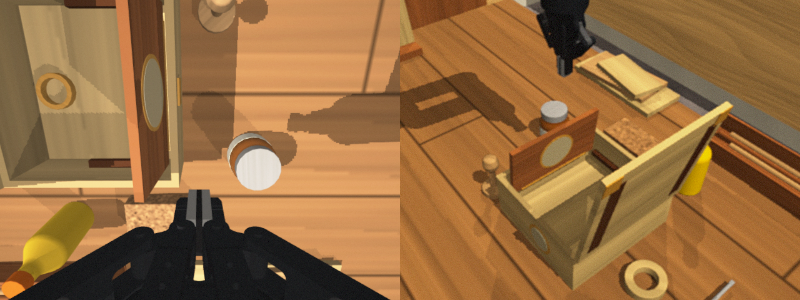

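Wrist view: the closed fingers are clear of the panel on its +y side, between panel and jar, and nothing has been disturbed. Next I lower, then push the panel over along its arc.

>>> {"name": "play_rows", "arguments": {"series": [[[1, 0, 0, 3, 0], [1, 0, 0, 2.5, 0], [1, 0, 0, 1.3, 0], [1, 0, 0, 0, 0], [1, 0, -1.2, 0, 0], [1, 0, -1.2, 0, 0], [1, 0, -1.2, 0.1, 0], [1, 0, -1.2, 0.1, 0], [1, 0, -0.5, 0.1, 0], [1, 0, 0, 0, 0]]]}}

```text
time_s: 3.95
tool_pos: [0.6353, 0.0275, 0.1481]
orientation: [[-1.0, 0.001, -0.001], [0.001, 1.0, -0.0], [0.001, -0.0, -1.0]]
ft_force: [0.9, 0.8, 0.0]
width: 0.003
finger_force: 0.0
```

>>> {"name": "play_rows", "arguments": {"series": [[[1, 0, -0.8, 0.2, 0], [1, 0, -0.8, 0.3, 0], [1, 0, -0.8, 0.4, 0], [1, 0, -0.7, 0.4, 0], [1, 0, -0.7, 0.5, 0], [1, 0, -0.7, 0.6, 0], [1, 0, -0.5, 0.6, 0], [1, 0, -0.5, 0.6, 0], [1, 0, -0.5, 0.6, 0], [1, 0, 0, 0, 0]]]}}

```text
time_s: 5.2
tool_pos: [0.635, -0.0322, 0.1053]
orientation: [[-1.0, 0.0, -0.002], [0.0, 1.0, 0.0], [0.002, 0.0, -1.0]]
ft_force: [0.3, -1.4, -0.0]
width: -0.0
finger_force: 0.0
```

>>> {"name": "play_rows", "arguments": {"series": [[[1, 0, -0.3, 0.5, 0], [1, 0, -0.2, 0.5, 0], [1, 0, -0.2, 0.5, 0], [1, 0, -0.1, 0.5, 0], [1, 0, -0.1, 0.5, 0], [1, 0, 0, 0.5, 0], [1, 0, 0, 0.5, 0], [1, 0, 0, 0.4, 0], [1, 0, 0, 0.2, 0], [1, 0, 0, 0, 0]]]}}

```text
time_s: 6.45
tool_pos: [0.6352, -0.0406, 0.0649]
orientation: [[-1.0, -0.0, -0.001], [-0.0, 1.0, 0.001], [0.001, 0.001, -1.0]]
ft_force: [-0.7, 0.4, -0.1]
width: 0.002
finger_force: 0.0
```

```bash
python3 - <<'E'
from h import *
s=ctrl.get_state();print(s["ft_force"],s["tool_pos"])
a=snap("scene","t1");b=snap("side","s2")
a=cv2.imread("pics/t1.png");b=cv2.imread("pics/s2.png")
cv2.imwrite("pics/c2.png",np.hstack([a[150:400,60:400],b[150:400,200:540]]))
E
```

```text
[-0.70472043  0.42466369 -0.09277432] [ 0.63523155 -0.04057144  0.06485322]
```

View pics/c2.png

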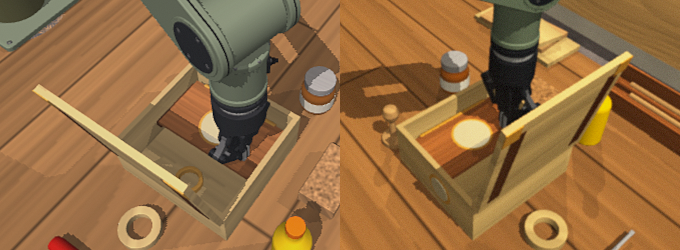

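The panel is down and the other items are undisturbed. I'll press slightly to make sure it is on its stop.

>>> {"name": "play_rows", "arguments": {"series": [[[1, 0, 0, 0.1, 0], [1, 0, 0, 0.1, 0], [1, 0, 0, 0.1, 0], [1, 0, 0, 0, 0], [1, 0, 0, 0, 0], [1, 0, 0, 0, 0], [1, 0, 0, 0, 0], [1, 0, 0, 0, 0], [1, 0, 0, 0, 0], [1, 0, 0, 0, 0]]]}}

```text
time_s: 7.8
tool_pos: [0.6357, -0.0407, 0.0644]
orientation: [[-1.0, -0.0, 0.0], [-0.0, 1.0, 0.0], [-0.0, 0.0, -1.0]]
ft_force: [-4.9, 0.2, 9.4]
width: -0.006
finger_force: 5.1
```

The panel is firm on its stop at 9 N. I'll rise and go round outside the cover.

>>> {"name": "play_rows", "arguments": {"series": [[[1, 0, 0, -2, 0], [1, 0, 0, -5, 0], [1, 0, 0, -5, 0], [1, 0, 0, -5, 0], [1, 0, 0, -5, 0], [1, 0, 0, -5, 0], [1, 0, 0, -4, 0], [1, 0, 0, 0, 0], [1, 2.0, -4, 0, 0], [1, 2.0, -4, 0, 0]]]}}

```text
time_s: 9.05
tool_pos: [0.5947, -0.1211, 0.3711]
orientation: [[-1.0, -0.002, -0.002], [-0.002, 1.0, 0.0], [0.002, 0.0, -1.0]]
ft_force: [0.5, -0.6, -0.4]
width: -0.002
finger_force: 0.0
```

>>> {"name": "play_rows", "arguments": {"series": [[[1, 2.0, -4, 0, 0], [1, 0, -4, 0, 0], [1, 0, -4, 0, 0], [1, 0, -3, 0, 0], [1, 0, 0, 0, 0], [1, 0, 0, 3, 0], [1, 0, 0, 3, 0], [1, 0, 0, 3, 0], [1, 0, 0, 0, 0], [1, 0, 0, 0, 0]]]}}

```text
time_s: 10.3
tool_pos: [0.5761, -0.2704, 0.2834]
orientation: [[-1.0, -0.001, 0.001], [-0.001, 1.0, -0.001], [-0.001, -0.001, -1.0]]
ft_force: [0.3, -0.2, 0.1]
width: 0.0
finger_force: 0.0
```

```bash
python3 - <<'E'
from h import *
s=ctrl.get_state();print(s["ft_force"],s["tool_pos"])
snap("scene","t3");snap("side","s3")
a=cv2.imread("pics/t3.png");b=cv2.imread("pics/s3.png")
cv2.imwrite("pics/c3.png",np.hstack([a[100:400,40:400],b[100:400,200:560]]))
E
```

```text
[ 0.30643585 -0.1681557   0.08882757] [ 0.57610892 -0.27042338  0.28338385]
```

View pics/c3.png

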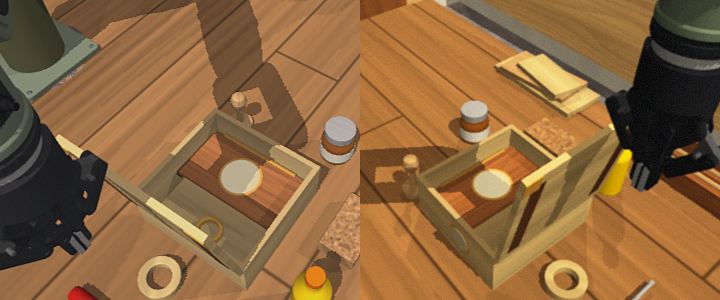

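The panel lies flat, the ring is in place, and the fingers are outside the standing cover. Now I push the cover.

>>> {"name": "play_rows", "arguments": {"series": [[[1, 0, 1.2, 0.2, 0], [1, 0, 1.2, 0, 0], [1, 0, 1.2, 0, 0], [1, 0, 1.0, 0, 0], [1, 0, 0.8, 0, 0], [1, 0, 0.8, 0, 0], [1, 0, 0.8, 0, 0], [1, 0, 0.8, 0, 0], [1, 0, 0.8, 0, 0], [1, 0, 0.8, 0, 0]]]}}

```text
time_s: 11.65
tool_pos: [0.5756, -0.1763, 0.2802]
orientation: [[-1.0, -0.0, -0.0], [-0.0, 1.0, 0.0], [0.0, 0.0, -1.0]]
ft_force: [0.6, -2.9, 2.1]
width: 0.003
finger_force: 1.1
```

>>> {"name": "play_rows", "arguments": {"series": [[[1, 0, 1.0, 0, 0], [1, 0, 1.0, 0.1, 0], [1, 0, 1.0, 0.1, 0], [1, 0, 1.0, 0.2, 0], [1, 0, 1.0, 0.3, 0], [1, 0, 1.0, 0.3, 0], [1, 0, 1.0, 0.4, 0], [1, 0, 1.0, 0.5, 0], [1, 0, 1.0, 0.5, 0], [1, 0, 0, 0, 0]]]}}

```text
time_s: 12.9
tool_pos: [0.575, -0.0856, 0.2552]
orientation: [[-1.0, -0.001, -0.002], [-0.001, 1.0, 0.001], [0.002, 0.001, -1.0]]
ft_force: [0.0, 0.5, 0.7]
width: 0.0
finger_force: 0.0
```

>>> {"name": "play_rows", "arguments": {"series": [[[1, 0, 0.9, 0.4, 0], [1, 0, 0.8, 0.5, 0], [1, 0, 0.8, 0.5, 0], [1, 0, 0.7, 0.6, 0], [1, 0, 0.7, 0.6, 0], [1, 0, 0.7, 0.7, 0], [1, 0, 0.7, 0.7, 0], [1, 0, 0.6, 0.8, 0], [1, 0, 0.6, 0.8, 0], [1, 0, 0.5, 0.8, 0]]]}}

```text
time_s: 14.15
tool_pos: [0.5755, -0.0164, 0.1916]
orientation: [[-1.0, -0.0, -0.0], [-0.0, 1.0, 0.0], [0.0, 0.0, -1.0]]
ft_force: [0.3, 0.6, 1.2]
width: -0.005
finger_force: 0.6
```

>>> {"name": "play_rows", "arguments": {"series": [[[1, 0, 0.5, 0.7, 0], [1, 0, 0.4, 0.7, 0], [1, 0, 0.4, 0.7, 0], [1, 0, 0.3, 0.7, 0], [1, 0, 0.3, 0.7, 0], [1, 0, 0.2, 0.6, 0], [1, 0, 0.2, 0.6, 0], [1, 0, 0.1, 0.6, 0], [1, 0, 0.1, 0.5, 0], [1, 0, 0.1, 0.5, 0]]]}}

```text
time_s: 15.4
tool_pos: [0.5756, 0.0094, 0.129]
orientation: [[-1.0, -0.0, 0.0], [-0.0, 1.0, 0.0], [-0.0, 0.0, -1.0]]
ft_force: [0.0, -0.1, 2.6]
width: 0.0
finger_force: 0.5
```

Next, slow down for the last 22 mm.

>>> {"name": "play_rows", "arguments": {"series": [[[1, 0, 0.1, 0.3, 0], [1, 0, 0.1, 0.3, 0], [1, 0, 0.1, 0.3, 0], [1, 0, 0, 0.2, 0], [1, 0, 0, 0.2, 0], [1, 0, 0, 0.2, 0], [1, 0, 0, 0.15, 0], [1, 0, 0, 0.15, 0], [1, 0, 0, 0.1, 0], [1, 0, 0, 0.1, 0]]]}}

```text
time_s: 16.65
tool_pos: [0.5755, 0.0121, 0.1092]
orientation: [[-1.0, -0.0, -0.0], [-0.0, 1.0, -0.0], [0.0, -0.0, -1.0]]
ft_force: [0.7, 0.1, -1.1]
width: 0.001
finger_force: 0.4
```

>>> {"name": "play_rows", "arguments": {"series": [[[1, 0, 0, 0.1, 0], [1, 0, 0, 0.1, 0], [1, 0, 0, 0.1, 0], [1, 0, 0, 0.1, 0], [1, 0, 0, 0, 0], [1, 0, 0, 0, 0], [1, 0, 0, 0, 0], [1, 0, 0, 0, 0], [1, 0, 0, 0, 0], [1, 0, 0, 0, 0]]]}}

```text
time_s: 17.9
tool_pos: [0.5756, 0.0121, 0.107]
orientation: [[-1.0, -0.0, 0.0], [-0.0, 1.0, -0.0], [-0.0, -0.0, -1.0]]
ft_force: [-4.4, 0.2, 9.8]
width: 0.005
finger_force: 4.9
```

The cover is on its stop (TCP at 0.107 as predicted, 9.8 N). Now retract and check.

>>> {"name": "play_rows", "arguments": {"series": [[[1, 0, 0, -0.5, 0], [1, 0, 0, -2, 0], [1, 0, 0, -4, 0], [1, 0, 0, -5, 0], [1, 0, 0, -5, 0], [1, 0, 0, -5, 0], [1, 0, 0, -4, 0], [1, 0, 0, 0, 0], [1, 0, 0, 0, 0], [1, 0, 0, 0, 0]]]}}

```text
time_s: 19.15
tool_pos: [0.5746, 0.0122, 0.3577]
orientation: [[-1.0, -0.0, -0.005], [-0.0, 1.0, 0.0], [0.005, 0.0, -1.0]]
ft_force: [-0.3, 0.9, -0.1]
width: 0.005
finger_force: 0.0
```

```bash
python3 - <<'E'
from h import *
s=ctrl.get_state();print(s["ft_force"],s["tool_pos"])
snap("scene","t4");snap("side","s4")
a=cv2.imread("pics/t4.png");b=cv2.imread("pics/s4.png")
cv2.imwrite("pics/c4.png",np.hstack([a[150:450,60:460],b[150:450,200:600]]))
E
```

```text
[-0.26224309  0.92426735 -0.09223937] [0.57458142 0.01216705 0.35765332]
```

View pics/c4.png

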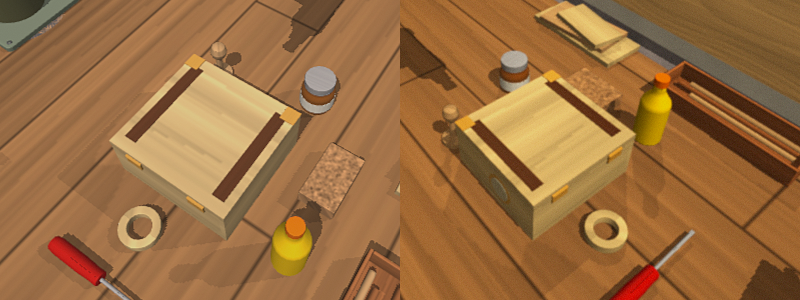

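The cover sits flush on the rim in both views, and every loose item is where it was.

```bash
python3 -c "
from station import ctrl; print(ctrl.hand_in())"
```

```text
the job is handed in; nothing more can be done
None
```

The lens panel lies flat on its stop and the cover is pressed fully shut without slamming, with the loose items left where they were; I handed the job in at about 19 s on the robot's clock.

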